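Close the wash-up trough with its tongued cover

TASK

Close the drain trough on the wash-up bench with the white cover that has the blue tongue and blue grip: hold the cover at an angle, tongue edge down, slip the tongue into the groove under the yellow lip, then lower the cover flat before letting go of it. Leave it lying flat in the surround with the tongue under the lip and its sides in line with the sides of the surround, and leave the board with the red grip where it is.

Things in the scene. Friction and masses are not known exactly. Their poses are not given: they have to be found in the camera images.
- cover: Loose white plastic board lying flat, 140 (x) by 160 (y) by 22 mm (z), 0.25 to 0.5 kg. Blue tongue, 26 long, 160 wide, 8 thick, sticks out of its -x edge, flush with the underside: tip at x = -96. Upright blue grip, 16 thick (x) by 80 long (y), at the middle (x = y = 0), 22 to 64 mm above the underside. Origin: centre of the white board's underside, tongue not counted; z up.
- tongue (a point): Middle of the tip of the cover's tongue, half way up its thickness: x = -96, y = 0, z = 4 mm in the cover's frame.
- trough: Steel surround fixed to the bench, 160 mm wide (y). Origin: on the bench at its middle; -x side faces the robot, z up. Cover rests on ledges 14 mm high. A stop kerb 36 mm high crosses the far side, inner face at x = 78; no kerbs at the sides. Lip to kerb is 156 mm: cover with tongue (166) cannot go in flat. In place, the cover's origin is above the trough's, x axes alike, top flush at 36 mm.
- groove (a point): Middle of the groove's mouth, x = -78, y = 0, z = 23 mm in the trough's frame. The groove runs along y and opens towards +x. Mouth 18 mm high: floor at 14 mm (a steel ledge that runs on to x = -38), yellow lip above at 32 to 36 mm, lip edge at x = -78. 30 mm deep, back wall at x = -108. With the cover in place 18 mm of tongue is under the lip, 8 mm is free at the kerb.
- plain_board: Bystander to be left alone: loose white board of the same size with a red grip and no tongue, lying flat. Origin: centre of its underside.
There are look-alikes about, which are no part of the job. What is shaped like the cover but green is not meant.

How it is judged:
On the way, in this order (a step that is already met when the one before it is completed fails the run):
1. the tongue is in the groove, at least 6 mm under the lip, while the cover is still angled by more than 8 degrees (x of tongue in the frame of trough between -0.112 and -0.084 m and z of tongue in the frame of trough between 0.012 and 0.032 m and y of tongue in the frame of trough between -0.04 and 0.04 m and angle between cover's own z axis and vertical above 0.14 rad), for 0.1 s.
2. the cover is lowered to within 6 degrees of flat with the tongue under the lip while the fingers are still on it (x of tongue in the frame of trough below -0.084 m and z of tongue in the frame of trough below 0.032 m and angle between cover's own z axis and vertical below 0.105 rad and contact force between the fingers and cover above 0.5 N), for 0.1 s.
At the end, for the whole second after the job is handed in: The cover lies flat (within 3.5 degrees) and at rest on the ledges of the surround, its underside less than 5 mm above them, its tongue at least 6 mm under the lip, its sides within 18 mm of the surround's sides and within 10 degrees of parallel, released by the fingers (x of tongue in the frame of trough between -0.112 and -0.084 m and z of tongue in the frame of trough between 0.014 and 0.026 m and z of cover in the frame of trough below 0.019 m and y of cover in the frame of trough between -0.018 and 0.018 m and angle between cover's own z axis and vertical below 0.06 rad and angle between the y axis of cover and the y axis of trough, either way round below 0.17 rad and linear speed of cover below 0.02 m/s and contact force between the fingers and cover below 0.2 N); the robot touches nothing.
It fails at once if the board with the red grip is moved by more than 30 mm (distance of plain_board from where it was at the start of the episode above 0.03 m).
It also fails if it takes over 48 s, if anything falls off the work surface, if the arm or the gripper's body presses on something with over 40 N, if the wrist force passes 120 N, or if a joint passes its speed limit or range.

ROBOT

A 7-joint arm with a two-finger parallel gripper is mounted at the origin on the work surface. World frame = base frame: x ahead of the robot, y to its left, z up, the work surface at z = 0. Lengths are in m, angles in rad, forces in N, time in s.
With the tool pointing down it reaches from about 0.35 to 0.9 m from the base axis. Payload 8.1 kg.
Tool frame: the origin (TCP) lies at the very end of the fingers, on their centre line; the grasp point (between the pads) lies 19 mm behind it (arm.grip_depth is the distance from the TCP to the grasp point, in m); x points along the fingers, z is the direction in which the jaws open and shut, and the axes are right-handed (so a half turn about x gives the same grasp; the last joint's range is limited). The gripper opens to 92 mm and grips with 3 to 60 N. Pads are 19 mm wide; open, the fingers measure 130 mm over their backs; the gripper's body (75 mm by 190 mm) begins 47 mm behind the grasp point.
Start: joints at [-1.417, 0.434, 0.025, 1.573, -0.012, 1.134, -0.075], TCP at [0.159, 0.605, 0.227] pointing down, gripper open.
Joint ranges: [-2.62, 2.62], [-0.44, 2.09], [-1.27, 1.32], [0.08, 2.57], [-1.32, 4.46], [0.12, 2], [-2.74, 2.74]. Speed limits (rad/s): [2.22, 2.22, 3.01, 3.01, 3.14, 3.14, 3.14].

INTERFACE

Orientations are given as a rotation vector (axis times angle).
In Python, from cell import status, cams, arm gives the robot as it stands. The module is installed in compiled form; this text tells all that it offers.
- The arm moves only by the tool step_arm, never from a script. Its argument "rows" is a list of rows, each a list of 7 numbers: the gripper command: -1 is fully open, 1 is shut, values between are in proportion, then the shift along the tool's x, y, z as a fraction of full scale, then the turn, a rotation vector about the tool's x, y, z as a fraction of full scale. In form: [[grip, x, y, z, rx, ry, rz], ...]. A call has 1 to 12 rows; each row is the pose to reach, as a shift and turn from the pose commanded when the call began, along the tool's axes at that moment; what a row does not reach only later rows make up. Full scale, the value 1, is 80 cm for a shift and 60 degrees for a turn. A row lasts 1/12 s, in which the tool goes at most 41.7 mm and 7.16 degrees, less where a joint would pass 70% of its speed; a pose out of reach is approached as far as the arm can. A call with a number of a shift or a turn outside -1 to 1 is refused whole. A call with a gripper value outside its range is refused whole. The fingers move at their own pace and stop on an object; "newtons" is the grip in N (left out, the last holds). Time passes only in rows, so rows that repeat a pose let the fingers close. It gives the time, the measured TCP pose, the force and the opening at its end, in the units of the state.
- status.observe(): the state, without advancing time (a new reading comes with each control period).
- cams.get_image(name): name is "side" or "top"; returns a dict with "pixels" (400x640x3 uint8, red, green, blue), "range_z" (400x640 float32, m along the optical axis (not along the pixel's ray), 0 where there is no reading), "camera_matrix" (3x3 intrinsics, pixels), "eye" and "attitude" of the camera in the world. Camera axes: x right, y down, z forward; pixel columns grow to the right and rows downward; lengths in m; the calibration is good to about 2 mm. A picture is of the moment at which its call begins.
- arm.sign_off(): hands the job in, once; it reports no verdict.
The state is a dict: "clock": time; "joints": joint angles; "dq": joint speeds; "joint_efforts": joint torques, N m; "position": TCP position; "ee_rot": TCP orientation; "force": force on the tool from outside, world axes, zero at the start; "ft_torque": the same for the moment, N m; "width": opening from 0.0 (shut) to 1.0 (fully open).
Only numpy, scipy, OpenCV 4.12 (cv2) and the standard library are available. Lean on these libraries where they do the work, as an engineer would, in place of code of your own. Each camera call takes 0.05 s, during which the arm holds its last target.

## Working session

There is one attempt and no reset: what is moved stays moved. The work goes in short steps, Python scripts to look and compute and a tool call to move; the robot and the scene stay as the last step left them, time stands still between calls to the robot, and variables do not carry over. Pictures are saved under pics/ and viewed, and the job is handed in when it is done.

Besides the shell and the picture viewer there is one more tool, called as name(argument=value, ...) on one line, values as JSON. step_arm: Moves the arm, as the interface text tells. Its arguments: {"type":"object","properties":{"rows":{"type":"array","items":{"type":"array","items":{"type":"number"}}},"newtons":{"type":"number"}},"required":["rows"]}

```bash
mkdir -p pics; cat > h.py <<'E'
import numpy as np, cv2
from scipy.spatial.transform import Rotation as R
from cell import status, cams, arm
def shot(n,f):
    d=cams.get_image(n); cv2.imwrite('pics/'+f,d['pixels'][:,:,::-1]); np.savez('pics/'+f[:-4]+'.npz',**{k:np.array(v) for k,v in d.items()}); return d
def att(d):
    a=np.array(d['attitude'],float)
    return a if a.shape==(3,3) else R.from_rotvec(a).as_matrix() if a.size==3 else R.from_quat(a).as_matrix()
def cloud(d):
    z=d['range_z']; K=np.array(d['camera_matrix']); v,u=np.mgrid[:z.shape[0],:z.shape[1]]
    p=np.stack([(u-K[0,2])/K[0,0]*z,(v-K[1,2])/K[1,1]*z,z],-1)
    w=p@att(d).T+np.array(d['eye']); w[z==0]=np.nan; return w
E
python3 - <<'E'
from h import *
s=status.observe(); print(s, arm.grip_depth)
for n in('top','side'):
    d=shot(n,n+'1.png'); print(n,d['eye'],d['attitude'],d['camera_matrix'])
E
```

```text
{'clock': 0.0, 'joints': array([-1.41661469,  0.43522124,  0.02495126,  1.57407454, -0.01159334,
        1.13401569, -0.07510299]), 'dq': array([-0.00264011, -0.00035871,  0.00037426, -0.00072015, -0.0006157 ,
        0.0002879 ,  0.0009593 ]), 'joint_efforts': array([-3.23800969e-04, -6.67852306e+01,  9.84895751e-01, -3.14467514e+01,
       -6.04990683e-02,  4.25809657e-02,  1.52356397e-04]), 'position': array([0.15864673, 0.60400506, 0.22595454]), 'ee_rot': array([-1.01900866,  1.32099949,  1.01722805]), 'force': array([-0.36122971,  0.93055148,  0.20694578]), 'ft_torque': array([0.01346011, 0.02591435, 0.04740559]), 'width': 0.9994545637117701} 0.0188
top [0.24922775 0.02722712 1.29183288] [-2.11263594  2.17250348 -0.15992707] [[447.37173102   0.         319.73497472]
 [  0.         447.37173102 198.76987306]
 [  0.           0.           1.        ]]
side [-0.10457977 -0.648541    0.75253657] [-2.13004682  0.76257344 -0.38964111] [[454.61470734   0.         318.76798941]
 [  0.         454.61470734 194.54199784]
 [  0.           0.           1.        ]]
```

View pics/top1.png

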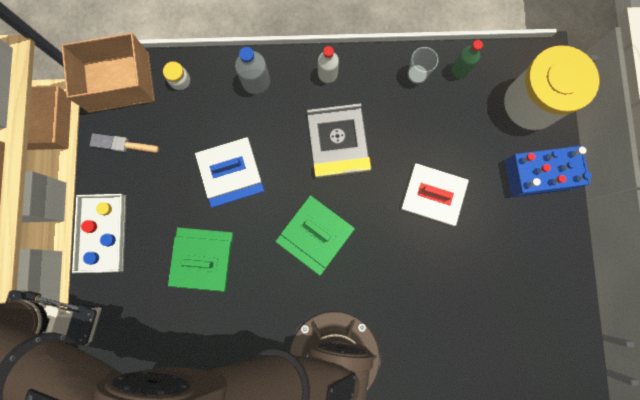

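View pics/side1.png

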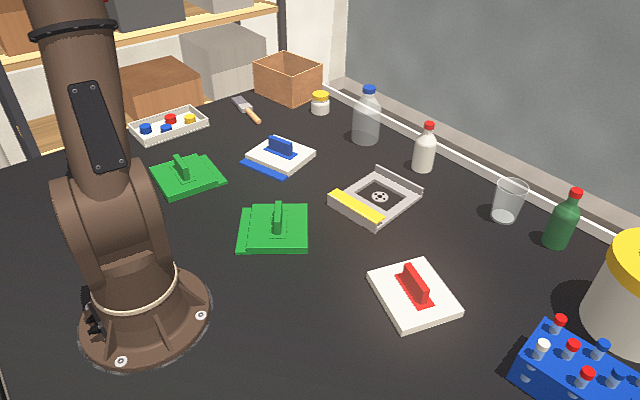

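The top view shows the cover (blue grip) at about (229,171) and the trough at about (338,140), with its yellow lip at (341,167). The red board is at (435,194). There are green look-alikes at (315,235) and (200,260). Next I'll measure positions.

```bash
cat > meas.py <<'E'
from h import *
def rect(p):
    (c,s,a)=cv2.minAreaRect((p[:,:2]*1000).astype(np.float32)); return np.round(c,1),np.round(s,1),round(a,2)
def measure(n,f):
    d=dict(np.load('pics/'+f+'.npz')); w=cloud(d); hsv=cv2.cvtColor(d['pixels'],cv2.COLOR_RGB2HSV).astype(int); H,S,V=hsv[...,0],hsv[...,1],hsv[...,2]
    z=w[...,2]
    masks={'blue':(abs(H-110)<12)&(S>130),'yellow':(abs(H-28)<6)&(S>150),'red':((H<6)|(H>174))&(S>150),'white':(S<40)&(V>170),'grey':(S<40)&(V>70)&(V<=200)}
    for k,m in masks.items():
        m=m&(z<0.12)&(z>0.002)
        nc,l,st,cen=cv2.connectedComponentsWithStats(m.astype(np.uint8))
        for i in range(1,nc):
            if st[i,4]>60:
                p=w[l==i]; print(n,k,st[i,4],cen[i].round(),'med z %.1f range %.1f %.1f'%tuple(1000*np.percentile(p[:,2],[50,2,98])),*rect(p))
if __name__=='__main__':
    measure('top','top1'); measure('side','side1')
E
python3 meas.py
```

```text
top blue 2705 [547. 171.] med z 72.9 range 6.9 112.7 [ 500.2 -619.2] [110.4 194.1] 5.49
top blue 388 [227. 167.] med z 38.4 range 20.2 67.5 [541.6 292.1] [36.  96.1] 16.1
top blue 474 [236. 195.] med z 8.4 range 2.8 13.1 [461.7 269.5] [ 26.4 160.7] 16.14
top blue 129 [107. 239.] med z 26.6 range 12.8 32.0 [341.5 631.9] [31.4 31.6] 75.74
top blue 131 [ 90. 258.] med z 26.9 range 13.8 32.0 [290.8 676.5] [32.8 27.9] 88.48
top yellow 295 [173.  71.] med z 70.4 range 61.1 75.1 [821.5 441.6] [55.8 53.8] 42.47
top yellow 429 [341. 165.] med z 36.8 range 31.2 41.9 [533.5 -39.3] [ 25.1 159.1] 5.37
top yellow 119 [103. 208.] med z 27.3 range 14.4 32.0 [430.8 646.7] [31.8 29.5] 74.43
top red 352 [435. 194.] med z 50.9 range 20.3 68.3 [ 443.2 -303.5] [95.7 32.3] 66.28
top red 131 [ 88. 226.] med z 26.8 range 13.5 32.0 [382.3 687.5] [32.8 32.7] 59.68
top white 1750 [346.  36.] med z 30.3 range 24.2 36.3 [936.  -71.6] [1257.3   17.8] 89.89
top white 126 [332.  63.] med z 103.7 range 93.0 117.3 [818.8 -19.6] [27.1 49.6] 48.56
top white 164 [417.  74.] med z 63.5 range 4.8 101.7 [ 810.9 -276.8] [44.
[... 5179 characters left out ...]
e+03] [22.4 31.5] 81.39
side grey 65503 [341. 269.] med z 3.4 range 2.1 88.5 [347.   36.3] [1182.2 1415.7] 0.34
side grey 79 [196. 113.] med z 20.9 range 8.2 31.9 [466.1 668.9] [115.2   7.2] 89.34
side grey 75 [519. 182.] med z 99.4 range 92.4 104.0 [ 850.5 -280.6] [56.8 14.6] 84.49
side grey 247 [383. 190.] med z 9.4 range 5.2 17.3 [637.7 -26.9] [ 85.6 118. ] 8.29
side grey 74 [161. 200.] med z 3.3 range 2.1 5.3 [182.8 325.1] [117.2  15. ] 76.7
side grey 78 [ 23. 246.] med z 3.1 range 2.0 5.0 [-138.9  360. ] [58.6 28.7] 82.12
side grey 140 [ 41. 257.] med z 3.1 range 2.1 5.1 [-114.8  313.7] [ 28.1 127.5] 1.4
side grey 156 [ 30. 268.] med z 3.0 range 2.0 5.1 [-140.9  281.3] [76.7 35.6] 80.03
```

```bash
cat >> h.py <<'E'
def axes(yaw,tilt,flip=1):
    # cover rotation: yaw, then tongue-down tilt
    C=R.from_euler('z',yaw,degrees=True)*R.from_euler('y',-tilt,degrees=True)
    c=C.as_matrix(); x=-c[:,2]; z=flip*c[:,0]; y=np.cross(z,x); return R.from_matrix(np.stack([x,y,z],1)),C
def rel(p0,r0,p1,r1):
    # move (fraction of full scale) from pose0 to pose1, in tool0 axes
    t=r0.inv().apply(np.array(p1)-p0)/0.8; q=(r0.inv()*r1).as_rotvec()/np.radians(60); return np.round(t,4),np.round(q,4)
def now():
    s=status.observe(); return np.array(s['position']),R.from_rotvec(s['ee_rot']),s
E
python3 - <<'E'
from h import *
p,r,s=now(); print(r.as_matrix().round(3))
for f in(1,-1):
    t,_=axes(16,0,f); print(f,rel(p,r,[.5425,.2925,.15],t))
# edge profile
d=dict(np.load('pics/top1.npz'));K=d['camera_matrix'];A=att(d)
img=d['pixels'].astype(np.float32); hs=img[...,0]-img[...,2]
def proj(P):
    c=(P-d['eye'])@A; return c[:,0]/c[:,2]*K[0,0]+K[0,2],c[:,1]/c[:,2]*K[1,1]+K[1,2]
a=np.radians(5.4);ex=np.array([np.cos(a),np.sin(a),0]);ey=np.array([-ex[1],ex[0],0])
O=np.array([.6255,-.0308,0])
def line(ch,along,rng,oth,z):
    ch=np.ascontiguousarray(ch,dtype=np.float32)
    out=[]
    for q in rng:
        P=np.array([O+(ex*q+ey*o if along=='x' else ey*q+ex*o)+[0,0,z] for o in oth])
        u,v=proj(P); out.append(cv2.remap(ch,u.astype(np.float32)[None],v.astype(np.float32)[None],cv2.INTER_LINEAR).mean())
    return np.array(out)
g=img.mean(2)
xs=np.arange(-.112,-.06,.002); print('R-B lip x',list(zip((xs*1000).round(),line(hs,'x',xs,np.linspace(-.06,.06,30),.036).round())))
xs=np.arange(.066,.1,.002); print('grey kerb',list(zip((xs*1000).round(),line(g,'x',xs,np.linspace(-.06,.06,30),.036).round())))
for sgn in(-1,1):
    xs=sgn*np.arange(.07,.09,.002); print('lip y',list(zip((xs*1000).round(),line(hs,'y',xs,np.linspace(-.098,-.085,5),.036).round())))
E
```

```text
[[-0.    -0.967  0.254]
 [-0.001  0.254  0.967]
 [-1.    -0.    -0.001]]
1 (array([ 0.0955, -0.5629, -0.2546]), array([ 9.881e-01, -1.200e-03,  9.000e-04]))
-1 (array([ 0.0955, -0.5629, -0.2546]), array([-2.0119e+00, -1.0000e-03, -1.4000e-03]))
R-B lip x [(np.float64(-112.0), np.float32(71.0)), (np.float64(-110.0), np.float32(83.0)), (np.float64(-108.0), np.float32(89.0)), (np.float64(-106.0), np.float32(111.0)), (np.float64(-104.0), np.float32(138.0)), (np.float64(-102.0), np.float32(150.0)), (np.float64(-100.0), np.float32(152.0)), (np.float64(-98.0), np.float32(153.0)), (np.float64(-96.0), np.float32(153.0)), (np.float64(-94.0), np.float32(153.0)), (np.float64(-92.0), np.float32(153.0)), (np.float64(-90.0), np.float32(153.0)), (np.float64(-88.0), np.float32(153.0)), (np.float64(-86.0), np.float32(153.0)), (np.float64(-84.0), np.float32(153.0)), (np.float64(-82.0), np.float32(152.0)), (np.float64(-80.0), np.float32(145.0)), (np.float64(-78.0), np.float32(123.0)), (np.float64(-76.0), np.float32(84.0)), (np.float64(-74.0), np.float32(40.0)), (np.float64(-72.0), np.float32(18.0)), (np
[... 953 characters left out ...]
loat64(-74.0), np.float32(151.0)), (np.float64(-76.0), np.float32(152.0)), (np.float64(-78.0), np.float32(150.0)), (np.float64(-80.0), np.float32(130.0)), (np.float64(-82.0), np.float32(81.0)), (np.float64(-84.0), np.float32(35.0)), (np.float64(-86.0), np.float32(12.0)), (np.float64(-88.0), np.float32(6.0))]
lip y [(np.float64(70.0), np.float32(153.0)), (np.float64(72.0), np.float32(153.0)), (np.float64(74.0), np.float32(153.0)), (np.float64(76.0), np.float32(154.0)), (np.float64(78.0), np.float32(145.0)), (np.float64(80.0), np.float32(109.0)), (np.float64(82.0), np.float32(50.0)), (np.float64(84.0), np.float32(17.0)), (np.float64(86.0), np.float32(6.0)), (np.float64(88.0), np.float32(5.0))]
```

step_arm(rows=[[-1, 0.0955, -0.5629, -0.2546, 0.988, 0, 0], [-1, 0.0955, -0.5629, -0.2546, 0.988, 0, 0], [-1, 0.0955, -0.5629, -0.2546, 0.988, 0, 0], [-1, 0.0955, -0.5629, -0.2546, 0.988, 0, 0], [-1, 0.0955, -0.5629, -0.2546, 0.988, 0, 0], [-1, 0.0955, -0.5629, -0.2546, 0.988, 0, 0], [-1, 0.0955, -0.5629, -0.2546, 0.988, 0, 0], [-1, 0.0955, -0.5629, -0.2546, 0.988, 0, 0], [-1, 0.0955, -0.5629, -0.2546, 0.988, 0, 0], [-1, 0.0955, -0.5629, -0.2546, 0.988, 0, 0], [-1, 0.0955, -0.5629, -0.2546, 0.988, 0, 0], [-1, 0.0955, -0.5629, -0.2546, 0.988, 0, 0]], newtons=40)

```text
clock: 1.1
position: [0.5435, 0.2917, 0.1498]
ee_rot: [-0.22, 1.56, 0.219]
force: [0.5, 1.3, 1.1]
width: 0.998
```

```bash
python3 - <<'E'
from h import *
d=shot('side','side2.png')
p,r,s=now(); t,_=axes(16,0); print(p,s['joints'].round(2),s['force'],rel(p,r,[.5425,.2925,.027],t))
E
```

```text
[0.55043146 0.2826105  0.14906526] [-0.8   0.51  0.35  1.7  -0.2   0.97 -0.11] [ 6.10439202 -5.9807853   0.70486854] (array([ 0.1525,  0.0155, -0.0066]), array([-0.0091,  0.002 ,  0.0061]))
```

View pics/side2.png

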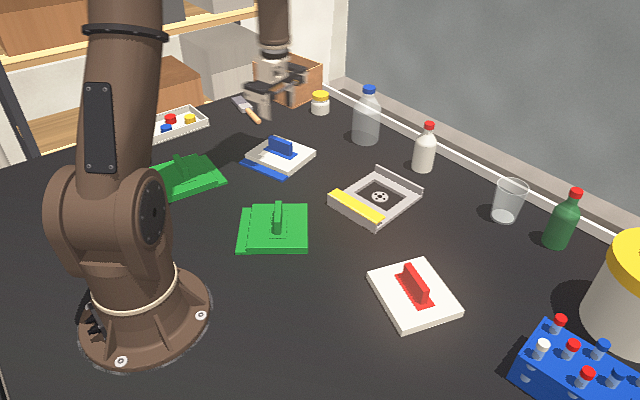

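step_arm(rows=[[-1, 0, 0, 0, 0, 0, 0], [-1, 0, 0, 0, 0, 0, 0], [-1, 0, 0, 0, 0, 0, 0], [-1, 0, 0, 0, 0, 0, 0]])

```text
clock: 1.48
position: [0.5412, 0.2949, 0.1503]
ee_rot: [-0.221, 1.56, 0.222]
force: [0.3, 1.5, 0.2]
width: 1.001
```

```bash
python3 - <<'E'
from h import *
d=shot('side','side3.png')
p,r,s=now(); t,_=axes(16,0); print(p,s['dq'].round(3),s['force'],rel(p,r,[.5425,.2925,.027],t))
c=(p-d['eye'])@att(d);K=d['camera_matrix'];print(c[:2]/c[2]*K[0,0]+K[:2,2])
E
```

```text
[0.54131977 0.2947891  0.15043257] [-0.001 -0.001  0.005 -0.001  0.001 -0.002  0.002] [0.37483437 0.35996954 0.59854968] (array([ 0.1543, -0.0033,  0.0007]), array([ 0.0026, -0.0002, -0.0007]))
[277.53624262 113.1545156 ]
```

View pics/side3.png

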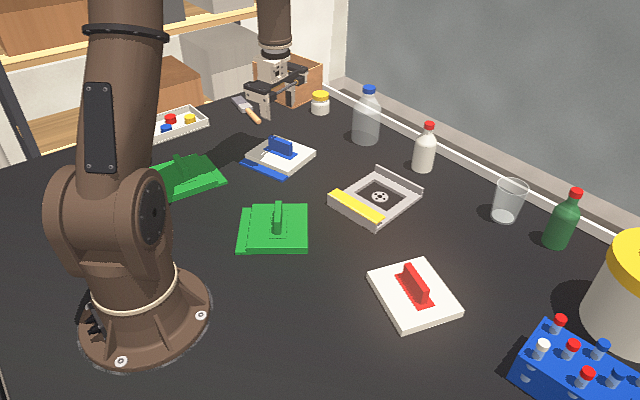

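The gripper is settled. Its fingers straddle about (278,110), above the blue grip at (281,148). I'll descend now.

step_arm(rows=[[-1, 0.04, -0.0033, 0.0007, 0, 0, 0], [-1, 0.08, -0.0033, 0.0007, 0, 0, 0], [-1, 0.11, -0.0033, 0.0007, 0, 0, 0], [-1, 0.135, -0.0033, 0.0007, 0, 0, 0], [-1, 0.148, -0.0033, 0.0007, 0, 0, 0], [-1, 0.154, -0.0033, 0.0007, 0, 0, 0], [-1, 0.154, -0.0033, 0.0007, 0, 0, 0], [-1, 0.154, -0.0033, 0.0007, 0, 0, 0], [-1, 0.154, -0.0033, 0.0007, 0, 0, 0]])

```text
clock: 2.28
position: [0.5446, 0.2915, 0.0286]
ee_rot: [-0.219, 1.558, 0.22]
force: [0.1, -0.6, -0.1]
width: 0.998
```

```bash
python3 - <<'E'
from h import *
d=shot('side','side4.png'); cv2.imwrite('pics/s4z.png',cv2.resize(d['pixels'][60:220,180:400,::-1],None,fx=3,fy=3))
p,r,s=now(); t,_=axes(16,0); print(p,s['force'],rel(p,r,[.5425,.2925,.027],t))
E
```

```text
[0.54458832 0.29133216 0.0285289 ] [ 0.10004063 -0.41628824  0.28626873] (array([ 0.0019,  0.0021, -0.0021]), array([ 0.0001,  0.0021, -0.0007]))
```

View pics/s4z.png

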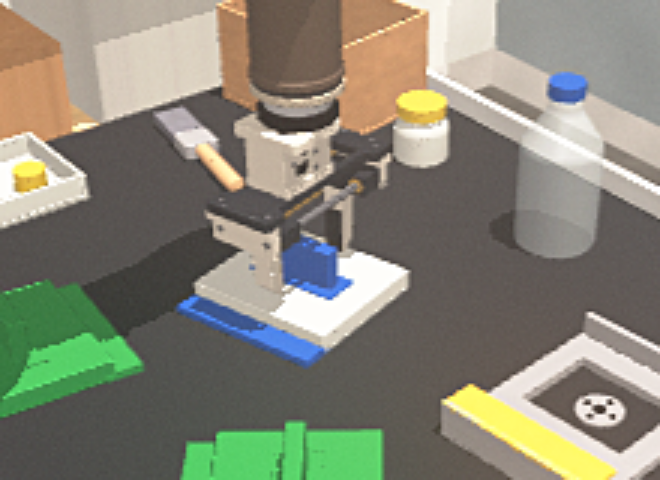

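The fingers straddle the blue grip, so I'll close.

step_arm(rows=[[1, 0, 0, 0, 0, 0, 0], [1, 0, 0, 0, 0, 0, 0], [1, 0, 0, 0, 0, 0, 0], [1, 0, 0, 0, 0, 0, 0], [1, 0, 0, 0, 0, 0, 0], [1, 0, 0, 0, 0, 0, 0], [1, 0, 0, 0, 0, 0, 0], [1, 0, 0, 0, 0, 0, 0]], newtons=50)

```text
clock: 3.0
position: [0.5437, 0.2908, 0.0271]
ee_rot: [-0.219, 1.56, 0.219]
force: [-0.1, 0.5, 0.6]
width: 0.468
```

step_arm(rows=[[1, -0.02, 0, 0, 0, 0, 0], [1, -0.05, 0, 0, 0, 0, 0], [1, -0.1, 0, 0, 0, 0, 0], [1, -0.15, 0, 0, 0, 0, 0], [1, -0.15, 0, 0, 0, 0, 0], [1, -0.15, 0, 0, 0, 0, 0], [1, -0.15, 0, 0, 0, 0, 0], [1, -0.15, 0, 0, 0, 0, 0]])

```text
clock: 3.67
position: [0.5428, 0.2905, 0.1459]
ee_rot: [-0.22, 1.562, 0.219]
force: [-0.7, 0.6, -0.1]
width: 0.004
```

```bash
python3 - <<'E'
from h import *
d=shot('top','top5.png');shot('side','side5.png')
p,r,s=now(); print(p,s['ee_rot'],r.as_matrix().round(3),s['force'],s['width'],s['joints'])
E
python3 -c "
from meas import *
measure('top','top5')" | grep -E "blue|white" | grep "\[2[0-9][0-9]\. "
python3 -c "
from meas import *
measure('side','side5')" | grep -E "blue|white" | grep "\[2[0-9][0-9]\. "
```

```text
[0.54292108 0.2903499  0.1456938 ] [-0.22017386  1.5620097   0.2183776 ] [[-0.002 -0.276  0.961]
 [-0.001  0.961  0.276]
 [-1.    -0.001 -0.002]] [-0.32879468  0.38330582 -0.24489713] 0.004988508823091486 [-0.81288362  0.50697017  0.34344285  1.71193865 -0.20066459  0.96000562
 -0.11405148]
top blue 159 [237. 164.] med z 29.9 range 19.6 68.3 [549.6 263.4] [34.8 37. ] 20.22
top blue 322 [245. 192.] med z 8.4 range 3.1 13.4 [469.2 246.8] [ 26.4 113.3] 15.99
top white 1025 [243. 165.] med z 22.3 range 14.4 27.8 [552.4 259.5] [140.4  92.5] 15.46
side blue 361 [280. 147.] med z 43.6 range 24.0 68.3 [540.7 291.4] [42.  97.3] 17.47
side blue 369 [263. 170.] med z 10.4 range 4.2 13.8 [461.5 269.6] [ 31.7 164.2] 16.48
side white 517 [236.  45.] med z 31.5 range 2.9 38.0 [ 920.9 1156.4] [114.6 252.9] 88.26
side white 117 [242. 103.] med z 21.6 range 10.7 25.0 [635.5 642.5] [113.   53.4] 76.31
side white 1088 [283. 157.] med z 24.3 range 7.5 27.8 [554.6 295. ] [171.7 163.1] 17.78
side white 70 [200. 315.] med z 17.8 range 15.0 20.9 [ 80.2 -79.3] [22.  20.2] 29.88
```

View pics/side5.png

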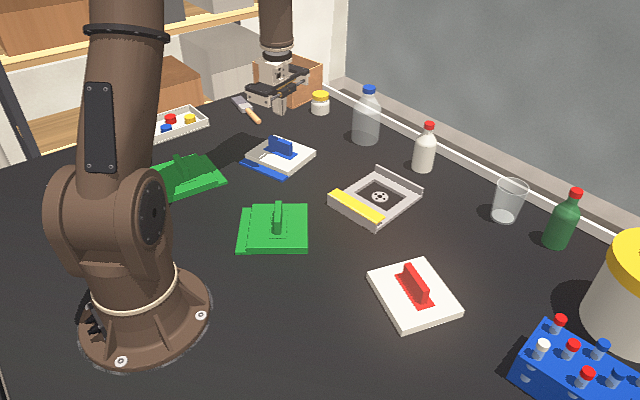

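View pics/top5.png

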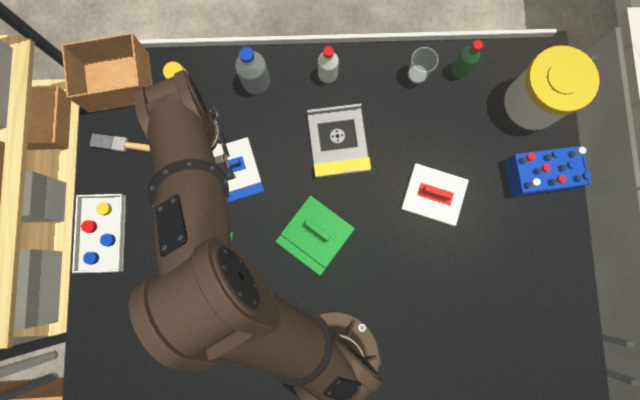

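I lifted before the slow fingers had closed: they were at 0.47 and needed about 0.17. The cover (280,147) hasn't moved. I'll reopen, go down again and wait for the full closure.

step_arm(rows=[[-1, 0, 0, 0, 0, 0, 0], [-1, 0, 0, 0, 0, 0, 0], [-1, 0, 0, 0, 0, 0, 0], [-1, 0, 0, 0, 0, 0, 0], [-1, 0, 0, 0, 0, 0, 0], [-1, 0, 0, 0, 0, 0, 0], [-1, 0, 0, 0, 0, 0, 0], [-1, 0, 0, 0, 0, 0, 0], [-1, 0, 0, 0, 0, 0, 0], [-1, 0.01, 0, 0, 0, 0, 0], [-1, 0.02, 0, 0, 0, 0, 0]])

```text
clock: 4.68
position: [0.544, 0.291, 0.1309]
ee_rot: [-0.219, 1.559, 0.22]
force: [-0.3, -0.6, -0.2]
width: 0.753
```

```bash
python3 - <<'E'
from h import *
p,r,s=now(); t,_=axes(16,0); print(p,s['width'],rel(p,r,[.5425,.2925,.028],t))
E
```

```text
[0.54399948 0.29095518 0.13087682] 0.7532228663601741 (array([ 0.1286,  0.0023, -0.0014]), array([ 0.0001,  0.0009, -0.0003]))
```

step_arm(rows=[[-1, 0.04, 0.0015, -0.001, 0, 0, 0], [-1, 0.08, 0.0015, -0.001, 0, 0, 0], [-1, 0.11, 0.0015, -0.001, 0, 0, 0], [-1, 0.128, 0.0015, -0.001, 0, 0, 0], [-1, 0.128, 0.0015, -0.001, 0, 0, 0], [1, 0.128, 0.0015, -0.001, 0, 0, 0], [1, 0.128, 0.0015, -0.001, 0, 0, 0], [1, 0.128, 0.0015, -0.001, 0, 0, 0], [1, 0.128, 0.0015, -0.001, 0, 0, 0], [1, 0.128, 0.0015, -0.001, 0, 0, 0], [1, 0.128, 0.0015, -0.001, 0, 0, 0], [1, 0.128, 0.0015, -0.001, 0, 0, 0]], newtons=50)

```text
clock: 5.68
position: [0.5428, 0.2919, 0.0292]
ee_rot: [-0.219, 1.559, 0.22]
force: [-0.5, -1.2, 0.1]
width: 0.541
```

step_arm(rows=[[1, 0, 0, 0, 0, 0, 0], [1, 0, 0, 0, 0, 0, 0], [1, 0, 0, 0, 0, 0, 0], [1, 0, 0, 0, 0, 0, 0], [1, 0, 0, 0, 0, 0, 0], [1, 0, 0, 0, 0, 0, 0], [1, 0, 0, 0, 0, 0, 0]])

```text
clock: 6.27
position: [0.5424, 0.2916, 0.0287]
ee_rot: [-0.219, 1.56, 0.219]
force: [-1.4, -0.6, 0.4]
width: 0.174
```

step_arm(rows=[[1, 0, 0, 0, 0, 0, 0], [1, 0, 0, 0, 0, 0, 0], [1, -0.01, 0, 0, 0, 0, 0], [1, -0.03, 0, 0, 0, 0, 0], [1, -0.06, 0, 0, 0, 0, 0], [1, -0.1, 0, 0, 0, 0, 0], [1, -0.14, 0, 0, 0, 0, 0], [1, -0.15, 0, 0, 0, 0, 0], [1, -0.15, 0, 0, 0, 0, 0], [1, -0.15, 0, 0, 0, 0, 0]])

```text
clock: 7.1
position: [0.5423, 0.2917, 0.1484]
ee_rot: [-0.219, 1.56, 0.219]
force: [-0.0, 0.2, -3.9]
width: 0.177
```

```bash
python3 - <<'E'
from h import *
d=shot('side','side6.png');shot('top','top6.png')
p,r,s=now(); print(p,s['force'],s['width'],s['joints'])
E
python3 -c "
from meas import *
measure('side','side6')" | grep -E "blue|white" | grep "\[2[0-9][0-9]\. "
```

```text
[0.5414246  0.29120816 0.14684736] [-0.09710205 -0.0882092  -4.31555801] 0.1718878398082389 [-0.81731344  0.50485933  0.34604378  1.71275853 -0.20117549  0.96219216
 -0.1156175 ]
side white 957 [224.  42.] med z 33.4 range 3.8 38.5 [ 901.3 1247.9] [297.1 295.1] 0.81
side white 119 [242. 103.] med z 21.4 range 8.2 26.2 [635.9 641.2] [106.5  52.1] 79.15
side white 70 [200. 315.] med z 18.0 range 14.5 22.2 [ 79.8 -80. ] [19.5 20.8] 48.79
```

View pics/side6.png

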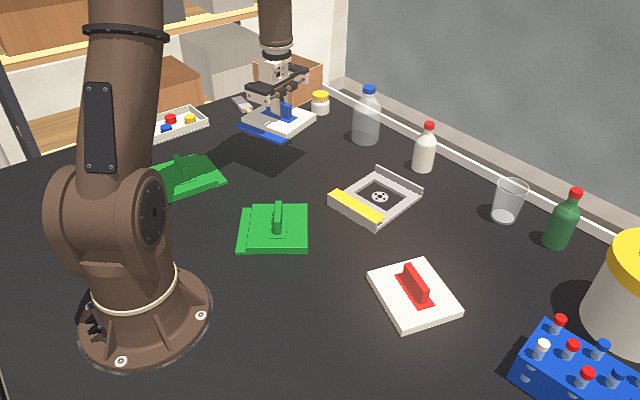

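The cover is lifted and held at about (280,120) in the side view, with a wrist load of about 4 N. I'll compute the pre-insert pose at 13° tilt.

```bash
cat >> h.py <<'E'
T=np.array([.627,-.0313,0]); TY=5.4; OFF=np.array([0,-.001,.0287])
def tcp_for(tx,tz,tilt,ty=0,off=OFF):
    "tongue point in trough frame -> TCP pose"
    r,C=axes(TY,tilt); tw=T+R.from_euler('z',TY,degrees=True).apply([tx,ty,tz])
    return tw+C.apply(off-np.array([-.096,0,.004])),r
def tongue_of(p,r,off=OFF):
    M=r.as_matrix(); c=np.stack([M[:,2],M[:,1],-M[:,0]],1); c[:,1]=np.cross(c[:,2],c[:,0])
    tw=p-c@(off-np.array([-.096,0,.004])); return R.from_euler('z',TY,degrees=True).inv().apply(tw-T), np.degrees(np.arccos(c[2,2]))
E
python3 - <<'E'
from h import *
p,r,s=now(); q,t=tcp_for(-.060,.075,13); print(q,tongue_of(q,t)); a,b=rel(p,r,q,t);print(a,b)
E
```

```text
[ 0.65495315 -0.02966211  0.12066224] (array([-6.00000000e-02, -1.61839396e-17,  7.50000000e-02]), np.float64(12.999999999999996))
[ 0.033  -0.4246  0.0259] [ 0.1762 -0.2189 -0.019 ]
```

step_arm(rows=[[1, 0.001, -0.013, 0.001, 0.005, -0.006, 0], [1, 0.003, -0.042, 0.003, 0.018, -0.022, -0.002], [1, 0.006, -0.081, 0.005, 0.033, -0.042, -0.004], [1, 0.01, -0.123, 0.008, 0.051, -0.063, -0.006], [1, 0.013, -0.165, 0.01, 0.069, -0.085, -0.008], [1, 0.017, -0.212, 0.013, 0.088, -0.109, -0.01], [1, 0.02, -0.26, 0.016, 0.108, -0.134, -0.012], [1, 0.024, -0.306, 0.019, 0.127, -0.158, -0.014], [1, 0.027, -0.35, 0.021, 0.145, -0.18, -0.016], [1, 0.03, -0.39, 0.024, 0.162, -0.2, -0.018], [1, 0.032, -0.415, 0.025, 0.172, -0.214, -0.019], [1, 0.033, -0.4246, 0.0259, 0.1762, -0.2189, -0.019]])

```text
clock: 8.2
position: [0.6552, -0.0357, 0.1208]
ee_rot: [-0.059, 1.342, 0.073]
force: [-0.5, 0.1, -2.4]
width: 0.166
```

step_arm(rows=[[1, 0, 0, 0, 0, 0, 0], [1, 0, 0, 0, 0, 0, 0], [1, 0, 0, 0, 0, 0, 0], [1, 0, 0, 0, 0, 0, 0], [1, 0, 0, 0, 0, 0, 0], [1, 0, 0, 0, 0, 0, 0]])

```text
clock: 8.7
position: [0.6562, -0.0278, 0.1224]
ee_rot: [-0.063, 1.34, 0.082]
force: [0.2, -0.1, -4.6]
width: 0.173
```

```bash
python3 - <<'E'
from h import *
d=shot('side','side7.png');e=shot('top','top7.png')
cv2.imwrite('pics/s7z.png',cv2.resize(d['pixels'][80:260,260:500,::-1],None,fx=3,fy=3))
p,r,s=now(); print(p,s['force'],s['width'],s['joints'],tongue_of(p,r))
from meas import rect
for d in(d,e):
    w=cloud(d); hsv=cv2.cvtColor(d['pixels'],cv2.COLOR_RGB2HSV).astype(int)
    m=(abs(hsv[...,0]-110)<12)&(hsv[...,1]>130)&(abs(w[...,0]-.6)<.15)&(abs(w[...,1]+.03)<.15)
    nc,l,st,cen=cv2.connectedComponentsWithStats(m.astype(np.uint8))
    for i in range(1,nc):
        if st[i,4]>30:
            q=R.from_euler('z',TY,degrees=True).inv().apply(w[l==i]-T)*1000
            print(st[i],np.percentile(q,[1,50,99],axis=0).round(1).tolist())
            vt=np.linalg.svd(q-q.mean(0),full_matrices=False)[2]; print(vt.round(3).tolist(),q.mean(0).round(1))
E
```

```text
[ 0.65621485 -0.02838708  0.12242106] [-0.37603095 -0.9052424  -2.77069373] 0.17045753610744468 [-0.27651834  0.48338023  0.34644181  1.85395081 -0.32095143  0.62184062
  0.35195929] (array([-0.05848871,  0.00114061,  0.07649903]), np.float64(13.170552355059899))
[382 149  29  21 136] [[12.0, -47.7, 114.0], [22.4, -36.6, 121.5], [50.3, 15.2, 162.0]]
[[-0.244, 0.759, -0.604], [0.357, -0.509, -0.783], [0.902, 0.407, 0.147]] [ 25.8 -30.  130. ]
[343 166  26  14 124] [[-59.1, 17.8, 78.8], [-47.2, 58.1, 85.9], [-33.9, 81.0, 91.1]]
[[-0.113, 0.993, -0.041], [0.958, 0.12, 0.26], [0.263, -0.01, -0.965]] [-46.7  56.5  85.9]
[368 180  31  20 237] [[-58.8, -77.7, 80.2], [-46.6, -42.2, 85.8], [-33.3, -3.0, 90.3]]
[[-0.011, 1.0, 0.005], [0.976, 0.009, 0.219], [-0.219, -0.008, 0.976]] [-46.3 -42.   85.8]
```

View pics/s7z.png

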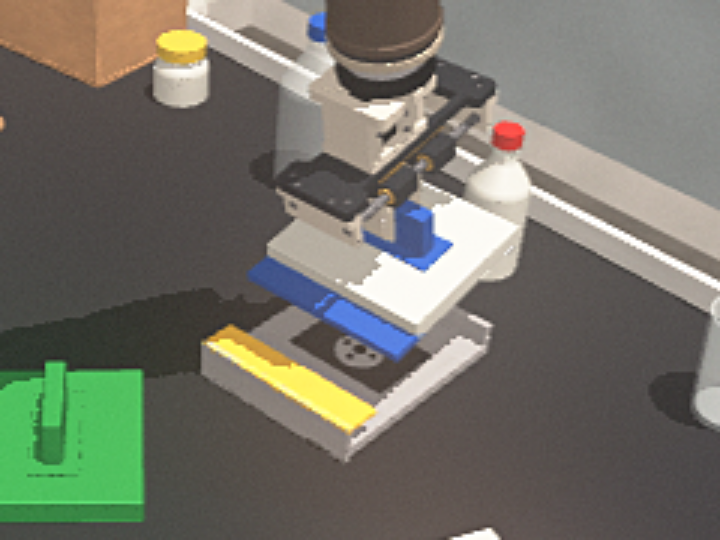

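View pics/top7.png

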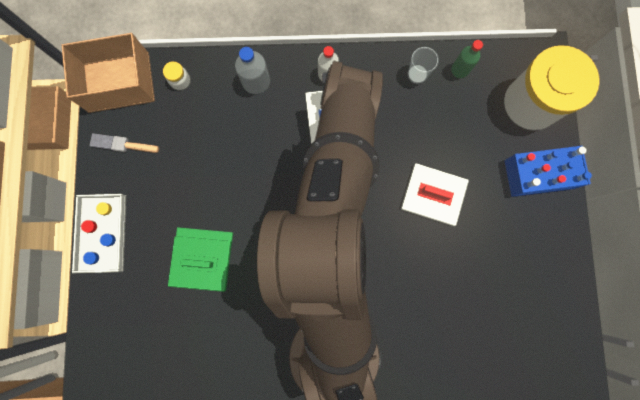

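The side view shows the cover tilted with its tongue (about (335,185) in the full image) above the ledge, just inside the yellow lip. Depth gives a tip at x≈-59, z≈76–80 mm and a tilt of about 12.7–13°, which agrees with the model. I'll descend.

```bash
python3 - <<'E'
from h import *
p,r,s=now()
for z in (.03,.024):
    q,t=tcp_for(-.060,z,13); a,b=rel(p,r,q,t);print(a,b)
E
```

```text
[ 0.0565 -0.0015 -0.015 ] [ 0.0005  0.0028 -0.0015]
[ 0.0638 -0.0015 -0.0167] [ 0.0005  0.0028 -0.0015]
```

step_arm(rows=[[1, 0.008, 0, -0.003, 0, 0, 0], [1, 0.02, -0.001, -0.006, 0, 0, 0], [1, 0.035, -0.001, -0.01, 0, 0, 0], [1, 0.047, -0.0015, -0.013, 0, 0, 0], [1, 0.055, -0.0015, -0.015, 0, 0, 0], [1, 0.058, -0.0015, -0.0153, 0, 0, 0], [1, 0.06, -0.0015, -0.0157, 0, 0, 0], [1, 0.06, -0.0015, -0.0157, 0, 0, 0], [1, 0.06, -0.0015, -0.0157, 0, 0, 0]])

```text
clock: 9.55
position: [0.6554, -0.0304, 0.0731]
ee_rot: [-0.062, 1.339, 0.08]
force: [-0.5, -0.7, -3.0]
width: 0.174
```

```bash
cat > tong.py <<'E'
from h import *
import sys
d=shot('side',sys.argv[1]+'.png')
x0,y0=320,130
cv2.imwrite('pics/'+sys.argv[1]+'z.png',cv2.resize(d['pixels'][y0:y0+120,x0:x0+120,::-1],None,fx=5,fy=5,interpolation=cv2.INTER_CUBIC))
p,r,s=now(); print(p,'F',s['force'].round(1),'w',s['width'].round(3),'model tongue/tilt',tongue_of(p,r))
w=cloud(d); hsv=cv2.cvtColor(d['pixels'],cv2.COLOR_RGB2HSV).astype(int)
q=R.from_euler('z',TY,degrees=True).inv().apply((w-T).reshape(-1,3)).reshape(w.shape)*1000
B=(abs(hsv[...,0]-110)<12)&(hsv[...,1]>110)
m=B&(abs(q[...,0]+60)<50)&(abs(q[...,1])<90)&(q[...,2]<120)
m[:, :]=m; k=q[m]
if len(k)>20: print('tongue px',m.sum(),np.percentile(k,[1,50,99],axis=0).round(1).tolist())
W=(hsv[...,1]<40)&(hsv[...,2]>190)&(abs(q[...,0])<90)&(abs(q[...,1])<90)&(q[...,2]>24)&(q[...,2]<130)
k=q[W]
if len(k)>50:
    # RANSAC-ish plane fit
    best=None;rng=np.random.default_rng(0)
    for _ in range(300):
        a=k[rng.choice(len(k),3,False)];n=np.cross(a[1]-a[0],a[2]-a[0]);L=np.linalg.norm(n)
        if L<500: continue
        n/=L; i=abs((k-a[0])@n)<2
        if best is None or i.sum()>best.sum(): best=i
    kk=k[best]; c=kk.mean(0); n=np.linalg.svd(kk-c,full_matrices=False)[2][2]; n*=np.sign(n[2])
    print('board top',best.sum(),c.round(1),n.round(3),'tilt x deg',np.degrees(np.arcsin(-n[0])).round(1),'y',np.degrees(np.arcsin(n[1])).round(1))
E
python3 tong.py side8
```

```text
Traceback (most recent call last):
  File "tong.py", line 6, in <module>
    p,r,s=now(); print(p,'F',s['force'].round(1),'w',s['width'].round(3),'model tongue/tilt',tongue_of(p,r))
                                                     ^^^^^^^^^^^^^^^^
AttributeError: 'float' object has no attribute 'round'
```

View pics/side8z.png

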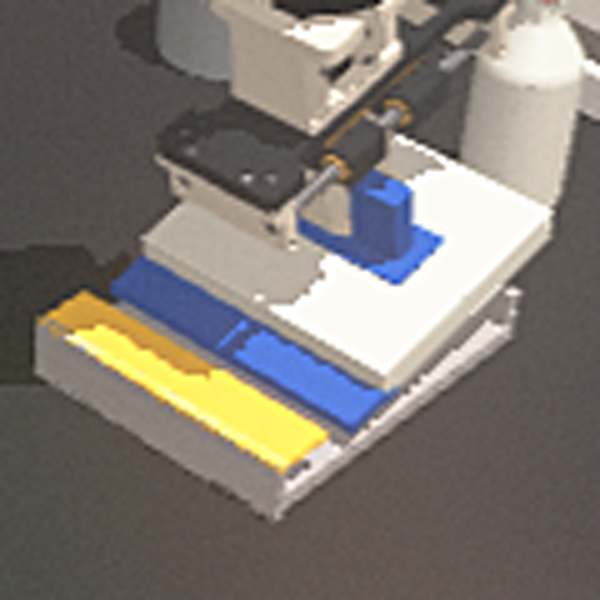

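```bash
sed -i "s/s\['width'\].round(3)/round(float(s['width']),3)/" tong.py; python3 tong.py side8b; python3 - <<'E'
from h import *
p,r,s=now()
for z in (.021,.0175):
    q,t=tcp_for(-.060,z,13); a,b=rel(p,r,q,t);print(a,b)
E
```

```text
[ 0.65546428 -0.03034095  0.07334452] F [-1.1 -0.3 -4.1] w 0.168 model tongue/tilt (array([-0.05937516, -0.00064533,  0.02733914]), np.float64(13.224851681260722))
tongue px 502 [[-61.1, -80.6, 29.2], [-47.7, -6.1, 36.3], [-33.3, 77.8, 42.0]]
board top 647 [ 22.  -50.4  67.2] [-0.23  -0.007  0.973] tilt x deg 13.3 y -0.4
[ 0.008   0.0009 -0.0025] [-0.0005  0.0037 -0.0013]
[ 0.0123  0.0009 -0.0035] [-0.0005  0.0037 -0.0013]
```

step_arm(rows=[[1, 0.003, 0.0005, -0.001, 0, 0, 0], [1, 0.006, 0.0009, -0.002, 0, 0, 0], [1, 0.008, 0.0009, -0.0025, 0, 0, 0], [1, 0.008, 0.0009, -0.0025, 0, 0, 0], [1, 0.008, 0.0009, -0.0025, 0, 0, 0]])

```text
clock: 10.07
position: [0.6543, -0.0296, 0.0658]
ee_rot: [-0.062, 1.34, 0.081]
force: [-0.9, 0.3, -2.9]
width: 0.172
```

step_arm(rows=[[1, 0.001, 0, 0, 0, 0, 0], [1, 0.002, 0, 0, 0, 0, 0], [1, 0.003, 0, 0, 0, 0, 0], [1, 0.003, 0, 0, 0, 0, 0], [1, 0.003, 0, 0, 0, 0, 0]])

```text
clock: 10.48
position: [0.6551, -0.0296, 0.0638]
ee_rot: [-0.062, 1.34, 0.081]
force: [1.4, 0.6, -1.6]
width: 0.171
```

```bash
python3 tong.py side9
```

```text
[ 0.65505181 -0.02957135  0.06379387] F [ 1.   0.8 -2.5] w 0.172 model tongue/tilt (array([-0.05975643,  0.00016269,  0.01787082]), np.float64(13.171225471298888))
tongue px 486 [[-60.6, -79.5, 21.2], [-48.0, -8.3, 27.2], [-33.6, 79.1, 32.1]]
board top 670 [ 19.8 -47.2  57.5] [-0.232  0.004  0.973] tilt x deg 13.4 y 0.2
```

View pics/side9z.png

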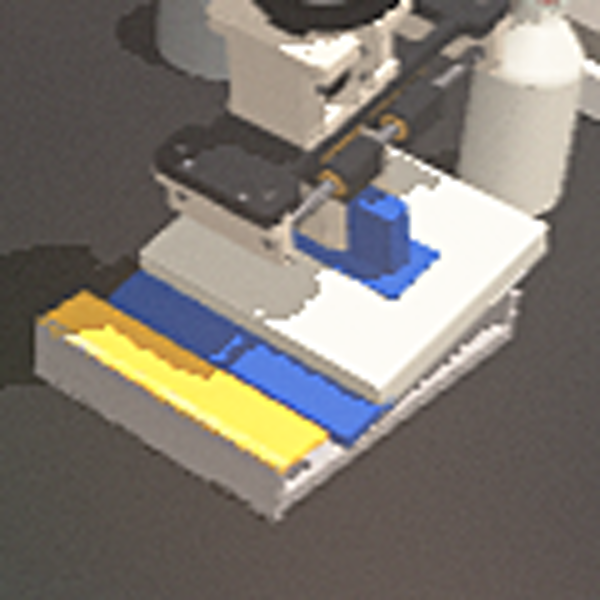

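The touch force has changed by about 2 N at model tongue z = 17.9 mm, where 18.0 is expected, so the heights agree. I'll raise about 2.5 mm and slide under the lip.

```bash
python3 - <<'E'
from h import *
p,r,s=now()
for x in (-.06,-.076,-.084,-.092):
    q,t=tcp_for(x,.0203,13); a,b=rel(p,r,q,t);print(a,b)
E
```

```text
[-0.0027 -0.0001  0.0005] [-0.0005  0.0028 -0.0013]
[-0.0072 -0.0001 -0.019 ] [-0.0005  0.0028 -0.0013]
[-0.0095 -0.0001 -0.0287] [-0.0005  0.0028 -0.0013]
[-0.0118 -0.0001 -0.0385] [-0.0005  0.0028 -0.0013]
```

step_arm(rows=[[1, -0.003, 0, 0.0005, 0, 0, 0], [1, -0.004, 0, -0.003, 0, 0, 0], [1, -0.005, 0, -0.0075, 0, 0, 0], [1, -0.0062, 0, -0.013, 0, 0, 0], [1, -0.0074, 0, -0.019, 0, 0, 0], [1, -0.0086, 0, -0.0245, 0, 0, 0], [1, -0.0097, 0, -0.0287, 0, 0, 0], [1, -0.0106, 0, -0.033, 0, 0, 0], [1, -0.0115, 0, -0.0365, 0, 0, 0], [1, -0.012, 0, -0.0385, 0, 0, 0], [1, -0.012, 0, -0.0385, 0, 0, 0], [1, -0.012, 0, -0.0385, 0, 0, 0]])

```text
clock: 11.53
position: [0.6231, -0.0326, 0.0661]
ee_rot: [-0.062, 1.34, 0.08]
force: [-0.3, 0.3, -3.0]
width: 0.171
```

```bash
python3 tong.py side10
```

```text
[ 0.62323758 -0.03255581  0.06615578] F [ 0.1  1.3 -3. ] w 0.173 model tongue/tilt (array([-0.0916976 ,  0.00016801,  0.02020799]), np.float64(13.18726327867831))
tongue px 187 [[-89.8, -79.1, 22.3], [-18.1, -26.0, 59.9], [-10.2, 74.1, 104.8]]
board top 738 [ -3.  -48.4  62.2] [-0.228 -0.012  0.973] tilt x deg 13.2 y -0.7
```

View pics/side10z.png

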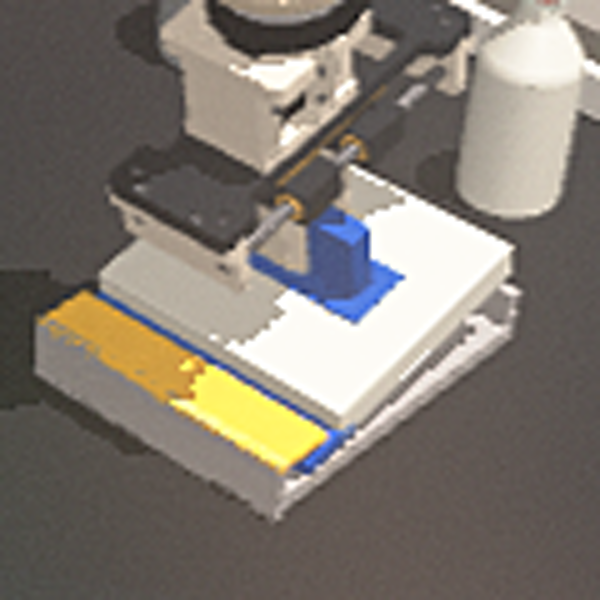

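The tongue is under the yellow lip: the visible blue strip has narrowed at the lip edge, and there's no contact force. The tilt is 13.2° and the tip is at x≈-92. I'll lower it now by pivoting about the tip.

```bash
python3 - <<'E'
from h import *
p,r,s=now()
for x,z,t in ((-.092,.0203,13),(-.0925,.0202,11.5),(-.093,.0200,10),(-.0935,.0198,8),(-.094,.0195,6),(-.0945,.0192,4),(-.095,.019,2),(-.095,.019,0.5)):
    q,tt=tcp_for(x,z,t); a,b=rel(p,r,q,tt);print(t,a,b)
E
```

```text
13 [ 0.0002 -0.0001 -0.0002] [-0.0003  0.0031 -0.0013]
11.5 [ 0.0033 -0.0001 -0.0001] [-0.0003  0.0281 -0.0013]
10 [ 0.0066 -0.0001 -0.0001] [-0.0003  0.0531 -0.0013]
8 [ 0.011  -0.0001 -0.    ] [-0.0003  0.0865 -0.0013]
6 [ 0.0155 -0.0002 -0.0001] [-0.0002  0.1198 -0.0013]
4 [ 0.02   -0.0002 -0.0003] [-0.0002  0.1531 -0.0013]
2 [ 0.0244 -0.0002 -0.0007] [-0.0002  0.1865 -0.0013]
0.5 [ 0.0276 -0.0002 -0.0005] [-2.000e-04  2.115e-01 -1.300e-03]
```

step_arm(rows=[[1, 0.0017, 0, 0, 0, 0.014, 0], [1, 0.0033, 0, 0, 0, 0.028, -0.001], [1, 0.005, 0, 0, 0, 0.04, -0.001], [1, 0.0066, 0, 0, 0, 0.053, -0.001], [1, 0.0088, 0, 0, 0, 0.07, -0.001], [1, 0.011, 0, 0, 0, 0.0865, -0.001], [1, 0.0132, 0, 0, 0, 0.103, -0.001], [1, 0.0155, 0, -0.0001, 0, 0.12, -0.001], [1, 0.0178, 0, -0.0002, 0, 0.1365, -0.001], [1, 0.02, 0, -0.0003, 0, 0.153, -0.001], [1, 0.02, 0, -0.0003, 0, 0.153, -0.001], [1, 0.02, 0, -0.0003, 0, 0.153, -0.001]])

```text
clock: 12.58
position: [0.6265, -0.0323, 0.0502]
ee_rot: [-0.07, 1.5, 0.076]
force: [0.4, -0.3, -2.4]
width: 0.17
```

```bash
python3 tong.py side11;  python3 - <<'E'
from h import *
p,r,s=now()
for x,z,t in ((-.0945,.0192,4),(-.095,.019,2),(-.095,.0188,1),(-.095,.0185,0),(-.095,.0175,0)):
    q,tt=tcp_for(x,z,t); a,b=rel(p,r,q,tt);print(t,a,b)
E
```

```text
[ 0.62636258 -0.03236178  0.05027602] F [-0.4 -0.3 -4.4] w 0.171 model tongue/tilt (array([-9.47869154e-02,  4.27222946e-05,  1.89686196e-02]), np.float64(3.982487444423926))
tongue px 85 [[-93.1, -80.0, 18.9], [-17.3, -35.0, 45.7], [-10.1, 17.9, 87.8]]
board top 697 [ -3.2 -47.9  45.9] [-0.073 -0.003  0.997] tilt x deg 4.2 y -0.2
4 [-0.0003 -0.      0.0004] [-0.0003 -0.0003 -0.0002]
2 [ 0.0041 -0.      0.0007] [-0.0003  0.033  -0.0002]
1 [ 0.0065 -0.      0.0012] [-0.0003  0.0497 -0.0002]
0 [ 0.009  -0.      0.0015] [-0.0003  0.0664 -0.0002]
0 [ 0.0102 -0.      0.0015] [-0.0003  0.0664 -0.0002]
```

View pics/side11z.png

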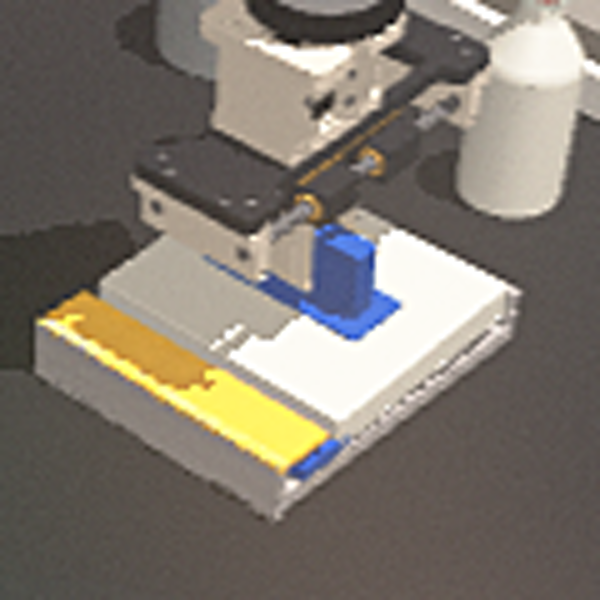

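The tilt is now 4°, the tongue is under the lip, and the far edge sits inside the kerb. I'll finish lowering.

step_arm(rows=[[1, 0.002, 0, 0.0002, 0, 0.017, 0], [1, 0.0041, 0, 0.0003, 0, 0.033, 0], [1, 0.0065, 0, 0.0006, 0, 0.05, 0], [1, 0.009, 0, 0.001, 0, 0.066, 0], [1, 0.0098, 0, 0.001, 0, 0.066, 0], [1, 0.0098, 0, 0.001, 0, 0.066, 0], [1, 0.0098, 0, 0.001, 0, 0.066, 0], [1, 0.0098, 0, 0.001, 0, 0.066, 0]])

```text
clock: 13.3
position: [0.6281, -0.032, 0.0428]
ee_rot: [-0.074, 1.568, 0.074]
force: [1.7, 0.7, -0.6]
width: 0.174
```

```bash
python3 tong.py side12
```

```text
[ 0.62814939 -0.03198818  0.0427932 ] F [ 1.   0.9 -1.6] w 0.172 model tongue/tilt (array([-0.09488955,  0.00023466,  0.01797449]), np.float64(0.07532584834505036))
tongue px 91 [[-94.6, -79.8, 17.2], [-16.2, -29.8, 40.0], [-10.7, 47.5, 42.8]]
board top 687 [ -0.4 -46.8  39. ] [-0.004  0.003  1.   ] tilt x deg 0.2 y 0.2
```

View pics/side12z.png

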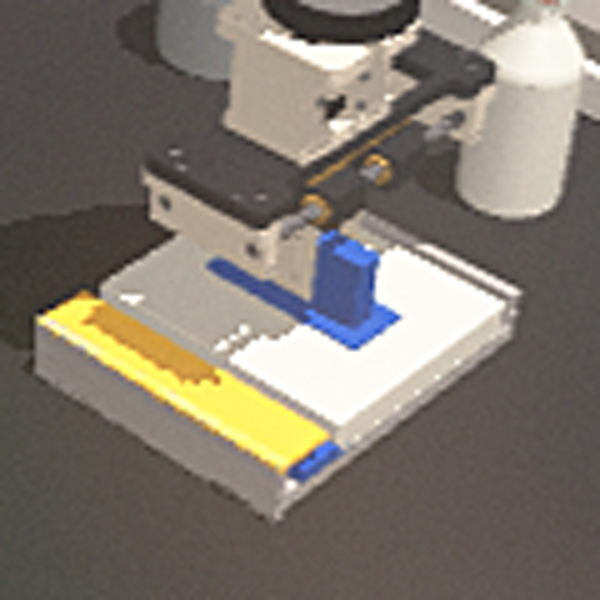

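The cover is flat (0.2°) and seated, with the kerb visible beyond its far edge. I'll release it partway and retreat upward.

step_arm(rows=[[-1, 0, 0, 0, 0, 0, 0], [-1, 0, 0, 0, 0, 0, 0], [-1, 0, 0, 0, 0, 0, 0], [-1, 0, 0, 0, 0, 0, 0], [-1, 0, 0, 0, 0, 0, 0], [-1, 0, 0, 0, 0, 0, 0], [-1, 0, 0, 0, 0, 0, 0], [-1, 0, 0, 0, 0, 0, 0]])

```text
clock: 14.02
position: [0.6277, -0.0322, 0.0427]
ee_rot: [-0.073, 1.569, 0.074]
force: [-0.6, -0.5, 0.5]
width: 0.7
```

step_arm(rows=[[-1, -0.02, 0, 0, 0, 0, 0], [-1, -0.05, 0, 0, 0, 0, 0], [-1, -0.09, 0, 0, 0, 0, 0], [-1, -0.14, 0, 0, 0, 0, 0], [-1, -0.18, 0, 0, 0, 0, 0], [-1, -0.2, 0, 0, 0, 0, 0], [-1, -0.2, 0, 0, 0, 0, 0], [-1, -0.2, 0, 0, 0, 0, 0], [-1, -0.2, 0, 0, 0, 0, 0]])

```text
clock: 14.77
position: [0.627, -0.032, 0.2016]
ee_rot: [-0.073, 1.571, 0.074]
force: [-1.4, 0.3, -0.0]
width: 0.998
```

```bash
python3 tong.py side13; python3 -c "
from meas import *
measure('side','side13')" | grep -E "blue|red|white|yellow" | grep -E "\[(3[0-9][0-9]|4[0-9][0-9])\. "
```

```text
[ 0.62674054 -0.03200387  0.20117897] F [ 0.5  0.6 -0.7] w 1.0 model tongue/tilt (array([-0.09637218,  0.00035584,  0.17666616]), np.float64(0.11692555350754003))
tongue px 92 [[-94.8, -80.0, 17.4], [-16.0, -27.9, 39.6], [-10.2, 46.4, 44.2]]
board top 938 [ -2.7 -29.7  38.7] [-0.002  0.005  1.   ] tilt x deg 0.1 y 0.3
side blue 220 [384. 185.] med z 42.7 range 37.9 82.9 [628.8 -32.2] [41.7 95.4] 5.16
side yellow 90 [320.  93.] med z 72.9 range 70.5 75.6 [820.5 442.3] [50.8 49. ] 3.81
side yellow 313 [364. 209.] med z 39.0 range 36.1 41.5 [537.7 -61.6] [ 29.7 115.4] 6.39
side red 658 [415. 287.] med z 36.8 range 24.1 68.2 [ 447.8 -304.9] [101.2  40.9] 70.75
side white 74 [337.  91.] med z 33.0 range 28.0 36.2 [934.5 482. ] [174.4  14.3] 89.59
side white 93 [339.  98.] med z 15.2 range 6.1 24.6 [931.3 463.8] [  9.6 132. ] 0.46
side white 217 [321. 107.] med z 33.3 range 7.1 53.1 [848.5 444. ] [123.4  55.3] 14.6
side white 553 [188. 122.] med z 15.4 range 4.1 33.1 [435.  642.7] [177.5 107.8] 60.07
side white 1709 [461. 164.] med z 34.6 range 6.2 113.3 [863.1 -73.1] [164.3 623.5] 0.07
side white 71 [405. 179.] med z 38.6 range 16.5 41.5 [716.2 -32.7] [128.4  46.4] 73.27
side white 1506 [384. 195.] med z 38.5 range 15.6 41.7 [633.4 -31. ] [153.4 161.6] 5.86
side white 3459 [416. 297.] med z 24.4 range 7.1 27.3 [ 454.1 -307.3] [162.6 155.5] 70.57
```

View pics/side13.png

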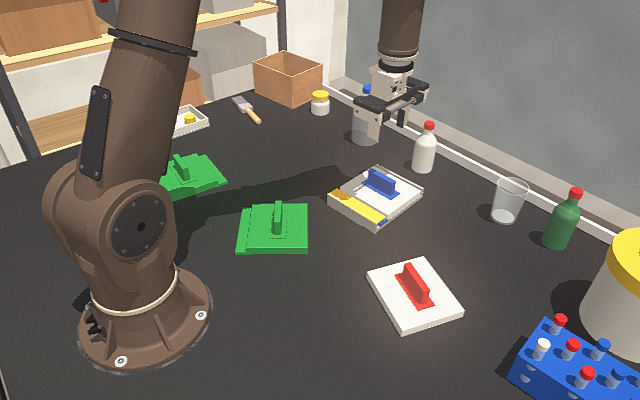

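The cover lies flat in the surround at (384,190), with its tongue under the lip. The gripper is open and clear at (390,110), and the red board at (415,290) hasn't moved. I'll hand it in.

step_arm(rows=[[-1, 0, 0, 0, 0, 0, 0], [-1, 0, 0, 0, 0, 0, 0], [-1, 0, 0, 0, 0, 0, 0], [-1, 0, 0, 0, 0, 0, 0]])

```text
clock: 15.15
position: [0.6275, -0.0322, 0.2021]
ee_rot: [-0.073, 1.57, 0.074]
force: [-0.3, 0.1, 0.2]
width: 0.998
```

```bash
python3 -c "
from h import *
print(arm.sign_off())"
```

```text
the job is handed in; nothing more can be done
None
```

The drain trough is closed with the white cover, and I handed the job in at about 15 s of the 48 s allowed; no verdict is reported. I gripped the cover by its blue grip, tilted it 13° tongue-down and slid the tongue about 14 mm under the yellow lip. I then lowered it flat while still holding it, released it, and moved up clear.

- **First lift failed:** the fingers had not finished closing, so they slid off the grip. The camera showed the cover had not moved, and the second grasp held.
- **Final pose:** in the last pictures the cover is tilted less than 0.5° and its sides are in line with the surround to within about 1°. Before release, the tip of the tongue was at about x = -95 mm and z = 18 mm in the trough's frame, roughly 17 mm under the lip.
- **Clearances:** the fingers are open and about 16 cm above the cover, with no contact force. The board with the red grip was not moved, to within the measuring error of a few mm.
- **Disagreements:** the trough's lip-to-kerb gap measured about 155–160 mm, depending on the method, against the 156 mm given. The side camera reads about 2–3 mm high (38.7 mm for the cover's top instead of 36). Touching the ledge with the tongue agreed with the expected height to about 0.1 mm.

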